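# Lock the cover on a loaded centrifuge rotor and lift the rotor level off its stand

### The job

The loaded centrifuge rotor stands on its bench stand; close it with the aluminium cover: set the cover down into the rotor with its four edge tabs in the four gaps of the rim, and turn it clockwise until it stops under the claws, the rotor still standing on its pins. Then lift the rotor by its cover straight up to about 10 cm above its seat, gripping only the cover, and keep holding it there, level and still, so that I can take the stand away: your program finishes while holding it. Leave the other things alone.

Things in the scene. Friction and masses are not known exactly. Their poses are not given: they have to be found in the camera images.
- rotor_cover: Loose round aluminium cover, 0.2 kg, a shallow cone 109 mm across with a black knob on top. Four flat tabs (21 mm wide, 4 mm thick, flush with the underside, reaching 64 mm from the centre) stick out of its edge along its +x, +y, -x and -y axes; any of the four ways round fits. Origin: centre of the underside, z up. It starts lying flat on the worktop
- cover_knob (a point): Centre of the cover's black round knurled knob, 32 mm in diameter and 15 mm tall, on the cover's axis: 23.5 mm above its underside (knob from 16 to 31 mm). The cover slopes away below it, so fingertips must stay about 17 mm or more above the cover's underside
- rotor: Loose dark-grey centrifuge rotor holding capped microtubes, 0.34 to 0.55 kg: a bowl 143 mm across, 56 mm high, foot 76 mm across. Four bare-metal claws reach inward from its rim wall (inner radius 67 mm) to 57 mm from the centre; between them are four gaps, 34 degrees wide, centred on its +x, +y, -x and -y axes. Origin: centre of its underside, z up. It barely turns on its stand
- rotor_ledge (a point): Centre of the flat ledge inside the rotor, 46 mm above the rotor's origin, where the cover's underside comes to lie once its tabs have gone down through the gaps (cover axes along rotor axes within about 6 degrees, centred within 2 mm). The rim and the claws' tops are 10 mm above it
- claw_stop (a point): End of the channel under one of the four claws (the others are alike), 59 mm from the axis. The claws' undersides are 6 mm above the ledge: a locked cover has 2 mm of vertical play. From the gaps the cover turns clockwise seen from above, tabs under the claws, to a firm stop after about 47 degrees; it turns easily; anticlockwise it is blocked at once
- rotor_stand: Grey round bench stand, fixed to the worktop, foot 108 mm across. Origin: centre of its underside, z up. The rotor sits on its flat top 30 mm above the origin, over two upright pins (10 mm thick, 15 mm tall, 22 mm either side of the axis, 1.5 mm clearance) that enter the rotor's underside: the rotor is free of them once lifted 15 mm
- timer: White bench timer, 64 x 68 x 18 mm, near the worktop's front edge; a bystander. Origin: centre of its underside
- petri_dish: Round clear dish with lid, 60 mm across, 16 mm high; a bystander. Origin: centre of its underside
- marker_black: Black and white marker pen, 122 mm long, 14 mm thick, lying on the worktop; a bystander. Origin: centre of its underside
Not all that is in view belongs to the job. Leave any pink look-alike of the rotor_cover alone. Leave any blue look-alike of the rotor_stand alone.

How it is judged:
By the outcome, as a careful person would: the job done as asked, in the order asked, and still so for the second after the job is handed in, while the arm keeps its last pose, push and grip.
It also fails if it takes over 58 s, if anything falls off the work surface, if the arm or the gripper's body presses on something with over 40 N, if the wrist force passes 120 N, or if a joint passes its speed limit or range.

### The arm

A 6-joint arm with a two-finger parallel gripper is mounted at the origin on a cart in front of the work surface, level with it; the furniture and walls round the work are solid. World frame = base frame: x ahead of the robot, y to its left, z up, the work surface at z = 0. Lengths are in mm, angles in rad, forces in N, time in s.
With the tool pointing down it reaches from about 300 to 875 mm from the base axis. Payload 6.4 kg.
Tool frame: the origin (TCP) lies midway between the tips of the shut fingers; the grasp point (between the pads) lies 19 mm behind it; z points along the fingers, y is the line along which they close (so a half turn about z gives the same grasp; the last joint's range is limited). The gripper opens to 88 mm and grips with 3 to 60 N. Pads are 18 mm wide; open, the fingers measure 123 mm over their backs; the gripper's body (75 mm by 187 mm) begins 45 mm behind the grasp point.
Start: joints at [0.897, 0.181, 1.607, -0, 1.354, -0.206], TCP at [259.273, 513.244, 238.714] pointing down, gripper open.
Joint ranges: [-2.99, 2.99], [-0.89, 2.07], [0.3, 2.58], [-1.14, 4.28], [0, 2.63], [-3.12, 3.12]. Speed limits (rad/s): [2.57, 2.57, 3.01, 3.14, 3.14, 3.14].

### API

Orientations are given as [roll, pitch, yaw] about the fixed x, y, z axes, in that order (R = Rz(yaw) Ry(pitch) Rx(roll)).
In Python, from bench import env, imaging, close_job gives the robot as it stands. The module is installed in compiled form; this text tells all that it offers.
- The arm moves only by the tool servo_tool, never from a script. Its argument "steps" is a list that holds one entry, the list of rows, each a list of 5 numbers: the shift along the tool's x, y, z in parts of the range, where 1.0 means 0.4 m, then the turn about the tool's z in fractions of the full range, 1 being 180 degrees, then the opening, from 0 (shut) to 1 (fully open). A call has 1 to 10 rows; each row is the pose to reach, as a shift and turn from the pose commanded when the call began, along the tool's axes at that moment; what a row does not reach only later rows make up. A row lasts 1/12 s, in which the tool goes at most 41.7 mm and 7.16 degrees, less where a joint would pass 70% of its speed; a pose out of reach is approached as far as the arm can. A call with a gripper value outside its range is refused whole. The fingers move at their own pace and stop on an object; "force" is the grip in N (left out, the last holds). Time passes only in rows, so rows that repeat a pose let the fingers close. It gives the time, the measured TCP pose, the force, the opening and the grip force at its end, in the units of the state.
- env.get_obs(): the state, without advancing time (a new reading comes with each control period).
- imaging.snapshot(name): name is "scene" or "top" or "wrist"; returns a dict with "pixels" (400x640x3 uint8, red, green, blue), "depth" (400x640 float32, mm along the optical axis (not along the pixel's ray), 0 where there is no reading), "fx", "fy", "cx", "cy" (pixels), "k1" (the pictures are not rectified: a ray, as slopes to the right and down, at radius r is drawn at 1 + k1 r^2 times it, then the intrinsics apply), "rvec" (rotation vector, rad) and "tvec" (3), from world to camera coordinates, as OpenCV has them. Camera axes: x right, y down, z forward; pixel columns grow to the right and rows downward; lengths in mm; the calibration is good to about 2 mm. A picture is of the moment at which its call begins.
- close_job(): hands the job in; it is judged then, once.
The state is a dict: "t": time; "joints": joint angles; "qvel": joint speeds; "joint_torque": joint torques, N m; "eef_pos": TCP position; "tool_rot": TCP orientation; "contact_force": force on the tool from outside, world axes, zero at the start; "moment": the same for the moment, N m; "grip_width": finger opening in mm; "grip_force": force on a finger pad.
Only numpy, scipy, OpenCV 4.12 (cv2) and the standard library are available. Lean on these libraries where they do the work, as an engineer would, in place of code of your own. Each camera call takes 0.05 s, during which the arm holds its last target. There are 200 camera calls.

## Working session

There is one attempt and no reset: what is moved stays moved. The work goes in short steps, Python scripts to look and compute and a tool call to move; the robot and the scene stay as the last step left them, time stands still between calls to the robot, and variables do not carry over. Pictures are saved under pics/ and viewed, at most 10 in all, crops included, and the job is handed in when it is done.

Besides the shell and the picture viewer there is one more tool, called after ">>>" in YAML: its name, and indented under it one key for each argument. servo_tool: Moves the arm, as the interface text tells. Its arguments: {"type":"object","properties":{"steps":{"type":"array","items":{"type":"array","items":{"type":"array","items":{"type":"number"}}}},"force":{"type":"number"}},"required":["steps"]}

```bash
mkdir -p pics; cat > h.py <<'E'
import numpy as np, cv2
from bench import env, imaging, close_job
def snap(n):
    s=imaging.snapshot(n); s['R']=cv2.Rodrigues(np.array(s['rvec'],float))[0]; s['t']=np.array(s['tvec'],float).ravel(); return s
def cloud(s):
    # world point for each pixel
    v,u=np.mgrid[0:400,0:640].astype(float)
    xd=(u-s['cx'])/s['fx']; yd=(v-s['cy'])/s['fy']
    x,y=xd.copy(),yd.copy()
    for _ in range(10):
        k=1+s['k1']*(x*x+y*y); x,y=xd/k,yd/k
    d=s['depth'].astype(float)
    P=np.stack([x*d,y*d,d],-1)
    W=(P-s['t'])@s['R']; W[d<=0]=np.nan
    return W
def save(s,name): cv2.imwrite('pics/'+name,s['pixels'][:,:,::-1])
E
python3 - <<'E'
from h import *
for n in('scene','top'):
    s=snap(n); save(s,n+'1.png'); np.save(n+'.npy',cloud(s)); print(n,-s['R'].T@s['t'],s['fx'])
print(env.get_obs())
E
```

```text
scene [-379.80722814 -908.81431032 1169.01452727] 436.40241137127833
top [ 313.89977149  179.62224307 1810.55287585] 519.0589008681095
{'t': 0.1, 'joints': array([ 8.96711646e-01,  1.81480608e-01,  1.60789475e+00, -2.29106862e-05,
        1.35378885e+00, -2.06269838e-01]), 'qvel': array([ 1.43835205e-03, -2.22921369e-03, -2.84399219e-03, -9.91449064e-05,
       -4.08408393e-04, -6.05724409e-04]), 'joint_torque': array([ 4.88018250e-04, -4.34816694e+01, -3.42695832e+01,  7.03614322e-02,
        3.39898292e-02, -8.05741615e-05]), 'eef_pos': array([258.95968207, 512.85114704, 237.89884024]), 'tool_rot': array([-3.14004983e+00, -2.99979450e-04,  2.67378253e+00]), 'contact_force': array([-0.23633884, -0.12317142,  0.08180365]), 'moment': array([ 0.01878736, -0.00019022, -0.01179709]), 'grip_force': 0.0, 'grip_width': 87.77061417079871}
```

View pics/top1.png

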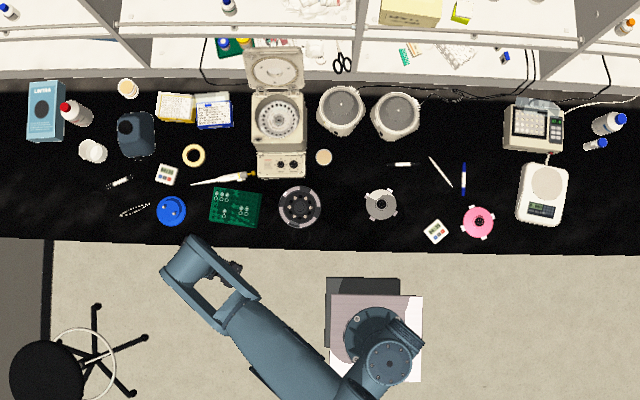

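View pics/scene1.png

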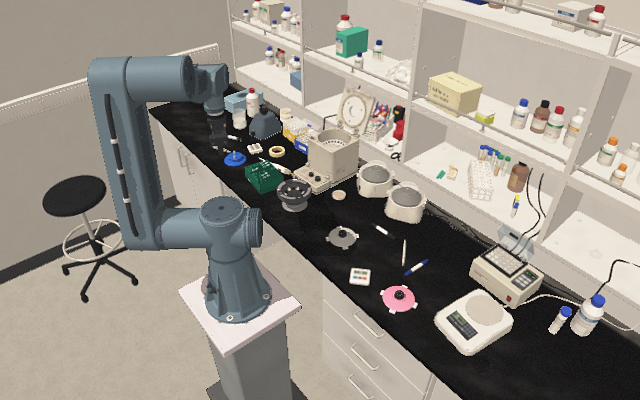

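Candidates in the top view: the grey cover at (381,205) is aluminium and is the one meant, while the pink one at (477,222) is the look-alike. The rotor is at (300,207) on its stand, and the blue stand at (171,211) is a decoy. Next I'll measure and confirm with a crop.

```bash
python3 - <<'E'
from h import *
im=cv2.imread('pics/top1.png'); cv2.imwrite('pics/crop1.png',cv2.resize(im[165:250,260:420],None,fx=5,fy=5,interpolation=cv2.INTER_CUBIC))
W=np.load('top.npy')
# rough centers
for u,v in((381,205),(300,207)):
    print(W[v,u].round(1))
    w=W[v-35:v+36,u-35:u+36].reshape(-1,3); w=w[~np.isnan(w[:,0])]
    print(np.histogram(w[:,2],bins=np.arange(-5,110,5)))
    for lo in(2,6,12,20,60,70,78,82):
        q=w[(w[:,2]>lo)&(w[:,2]<130)&(np.hypot(*(w[:,:2]-W[v,u,:2]).T)<85)]
        if len(q)>20:
            (c,r)=cv2.minEnclosingCircle(q[:,:2].astype(np.float32)); print(lo,len(q),np.round(c,1),round(r,1),q.mean(0).round(1))
E
```

```text
[462.7  -3.2  34.6]
(array([1386, 1741,  850,  362,  168,   34,   23,   30,    9,    0,    0,
          0,    0,    0,    0,    0,    0,    0,    0,    0,    0,    0]), array([ -5,   0,   5,  10,  15,  20,  25,  30,  35,  40,  45,  50,  55,
        60,  65,  70,  75,  80,  85,  90,  95, 100, 105]))
2 1169 [462.6  -3.2] 84.7 [464.2  -5.4  10.8]
6 814 [462.7  -3. ] 84.7 [466.9  -4.4  13.7]
12 416 [464.1   9. ] 75.1 [466.9  -2.8  18.2]
20 96 [470.   -5.3] 46.0 [468.9  -3.6  28.1]
[445.2 272.9  71.3]
(array([1073, 1262,  558,   70,   14,   12,   10,   12,   15,   68,  135,
        143,  114,  139,  170,  213,  208,  162,  191,   89,   13,    0]), array([ -5,   0,   5,  10,  15,  20,  25,  30,  35,  40,  45,  50,  55,
        60,  65,  70,  75,  80,  85,  90,  95, 100, 105]))
2 1602 [445.  272.6] 84.9 [444.7 273.8  66.2]
6 1506 [446.5 274.2] 84.8 [446.2 275.   70.1]
12 1451 [440.8 276.7] 76.9 [446.7 275.5  72.5]
20 1450 [446.1 274.9] 71.8 [446.7 275.5  72.5]
60 1185 [446.1 274.9] 71.8 [446.9 275.3  77. ]
70 876 [446.1 274.9] 71.8 [446.4 275.3  81.2]
78 538 [446.1 274.9] 71.8 [446.1 274.8  85.7]
82 399 [446. 275.] 71.8 [447.2 275.3  87.7]
```

View pics/crop1.png

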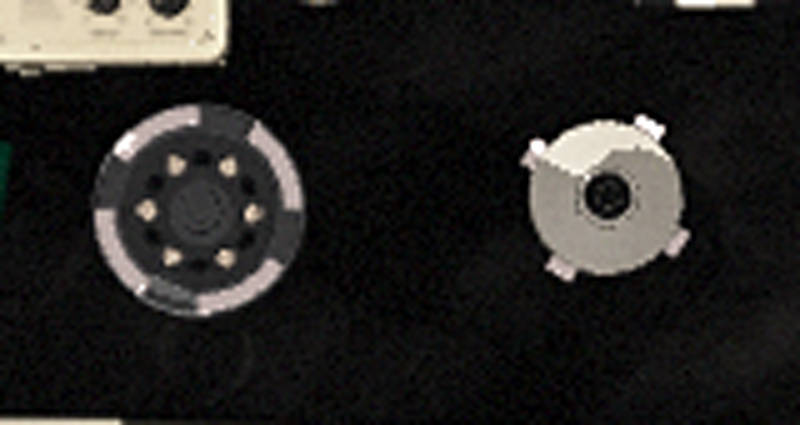

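The crop confirms it: the grey cover with its black knob is at crop (606,195). The rotor, with four bright claws and capped tubes, is at (200,210). I'll go over the rotor for a close look.

```bash
cat >> h.py <<'E'
from scipy.spatial.transform import Rotation as Ro
def plan(p,yaw=None):
    o=env.get_obs(); R=Ro.from_euler('xyz',[np.pi,0,o['tool_rot'][2]]).as_matrix()
    d=R.T@(np.array(p,float)-o['eef_pos'])/1000
    print('shift m',d.round(4),'from',o['eef_pos'].round(1),'yaw',np.degrees(o['tool_rot'][2]).round(2), 'turn',None if yaw is None else (np.degrees(o['tool_rot'][2])-yaw+90)%180-90)
    print('F',o['contact_force'].round(1),'M',o['moment'].round(2),'w',round(o['grip_width'],1),'gf',o['grip_force'],'t',o['t'],'j6',o['joints'][5].round(3))
E
python3 - <<'E'
from h import *
o=env.get_obs()
s=snap('wrist'); C=-s['R'].T@s['t']; R=Ro.from_euler('xyz',o['tool_rot']).as_matrix()
print('cam in tool',R.T@(C-o['eef_pos']),'cam axes in tool\n',R.T@s['R'].T, s['fx'])
plan([446,275,290],153)
E
```

```text
cam in tool [  69.11429934   -0.20882002 -146.24032828] cam axes in tool
 [[ 1.02226726e-04 -9.63155259e-01 -2.68945973e-01]
 [ 9.99999860e-01  2.38293076e-04 -4.73279134e-04]
 [ 5.19929250e-04 -2.68945887e-01  9.63155148e-01]] 302.3538359115364
shift m [-0.2742 -0.128  -0.052 ] from [259.  512.9 238. ] yaw 153.2 turn 0.19858746640338154
F [-0.5 -0.1  0.4] M [ 0.03  0.02 -0.04] w 88.3 gf 0.0 t 0.15 j6 -0.206
```

The rows are not in the units I measure in: shifts go in shares of 0.4 m and turns go in shares of 180 degrees. I convert before sending: -0.274 m / 0.4 = -0.685, -0.264 m / 0.4 = -0.66.

>>> servo_tool:
  steps:
    - [[-0.1,-0.045,0.0125,0,1],[-0.195,-0.09,0.0275,0,1],[-0.2925,-0.135,0.04,0,1],[-0.39,-0.1825,0.055,0,1],[-0.4875,-0.2275,0.0675,0,1],[-0.585,-0.275,0.08,0,1],[-0.66,-0.3075,0.09,0,1],[-0.685,-0.32,0.095,0,1],[-0.685,-0.32,0.095,0,1],[-0.685,-0.32,0.095,0,1]]

```text
t: 0.98
eef_pos: [446.0, 275.2, 200.4]
tool_rot: [-3.141, -0.001, 2.672]
contact_force: [0.3, -0.1, 0.6]
grip_width: 88.1
grip_force: 0.0
```

```bash
python3 - <<'E'
from h import *
s=snap('wrist'); save(s,'w1.png'); W=cloud(s); np.savez('w1.npz',W=W,px=s['pixels'])
plan([464,-4,200])
# rotor rim
m=(W[...,2]>78)&(W[...,2]<95)&(np.hypot(W[...,0]-446,W[...,1]-275)<90)
q=W[m]; print(len(q),cv2.minEnclosingCircle(q[:,:2].astype(np.float32)),q[:,2].mean())
E
```

```text
shift m [-0.1428 -0.2415  0.0006] from [445.5 276.  200.6] yaw 153.18 turn None
F [-0.7 -0.5 -0.9] M [0.01 0.05 0.02] w 88.1 gf 0.0 t 1.0333 j6 -0.775
5860 ((443.41656494140625, 273.5284118652344), 71.8760757446289) 85.98670873900454
```

View pics/w1.png

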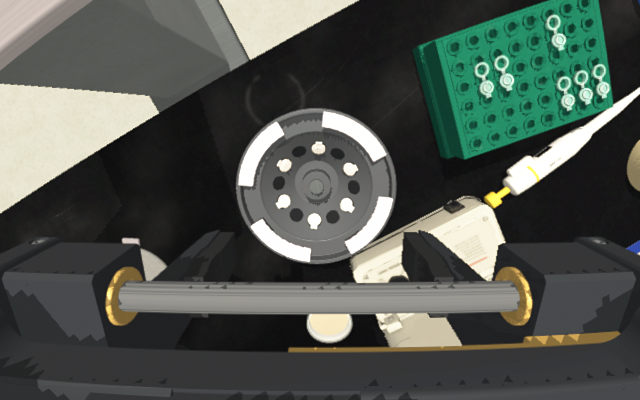

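The rotor is fully in view at about (316,186), with its four white claws clear of the fingers. I'll work out its centre and gap angles.

```bash
cat >> h.py <<'E'
from scipy.optimize import least_squares
def plane(s,z):
    v,u=np.mgrid[0:400,0:640].astype(float)
    xd=(u-s['cx'])/s['fx']; yd=(v-s['cy'])/s['fy']; x,y=xd.copy(),yd.copy()
    for _ in range(10):
        k=1+s['k1']*(x*x+y*y); x,y=xd/k,yd/k
    C=-s['R'].T@s['t']; D=np.stack([x,y,np.ones_like(x)],-1)@s['R']
    return C+D*((z-C[2])/D[...,2])[...,None]
def claws(s,c0,z=86):
    P=plane(s,z)[...,:2]; g=s['pixels'].min(-1).astype(int)
    d0=np.hypot(*np.moveaxis(P-np.array(c0),-1,0))
    m=((g>150)&(d0<76)&(d0>48)).astype(np.uint8)
    n,L,st,_=cv2.connectedComponentsWithStats(m)
    ids=[i for i in range(1,n) if st[i,4]>80]; m=np.isin(L,ids)
    pts=P[m]; c=np.array(c0,float)
    f=lambda p:np.histogram(0,1)
    # centre: outer & inner edge radii by angle bin
    for _ in range(8):
        d=pts-c; r=np.hypot(*d.T); a=np.degrees(np.arctan2(d[:,1],d[:,0])); b=np.floor(a/4).astype(int)
        k=[q for q in np.unique(b) if (b==q).sum()>15]
        ang=np.radians([q*4+2 for q in k]); mid=np.array([(np.percentile(r[b==q],3)+np.percentile(r[b==q],97))/2 for q in k])
        A=np.c_[np.cos(ang),np.sin(ang),np.ones(len(k))]; x=np.linalg.lstsq(A,mid,rcond=None)[0]; c=c+x[:2]
    d=pts-c; a=np.degrees(np.arctan2(d[:,1],d[:,0])); r=np.hypot(*d.T)
    ph=np.degrees(np.angle(np.exp(4j*np.radians(a)).mean()))/4  # claw centre mod 90
    print('claws n',len(ids),'centre',c.round(2),'mid r',x[2].round(1),'res',np.std(mid-A@x).round(2),'r',np.percentile(r,[2,98]).round(1),'claw dir',ph.round(2),'gap dir',((ph+90)%90-45).round(2))
    for i in ids:
        p=P[L==i]-c; aa=np.degrees(np.arctan2(p[:,1],p[:,0])); mu=np.degrees(np.angle(np.exp(1j*np.radians(aa)).mean())); e=(aa-mu+180)%360-180
        print('  claw',mu.round(1),np.percentile(e,[1,99]).round(1))
    return c,ph
E
python3 - <<'E'
from h import *
s=snap('wrist'); claws(s,(444.5,274))
E
```

```text
claws n 4 centre [442.98 273.54] mid r 62.8 res 0.13 r [56.1 69.5] claw dir 29.77 gap dir -15.23
  claw 120.1 [-28.5  27.6]
  claw -150.6 [-27.5  28.7]
  claw 30.0 [-28.3  27.7]
  claw -60.5 [-27.8  28. ]
```

Scaled: -0.242 m / 0.4 = -0.605, -0.234 m / 0.4 = -0.585.

>>> servo_tool:
  steps:
    - [[-0.05,-0.085,0,0,1],[-0.1,-0.17,0,0,1],[-0.15,-0.255,0,0,1],[-0.2,-0.34,0,0,1],[-0.25,-0.425,0,0,1],[-0.3,-0.51,0,0,1],[-0.345,-0.585,0,0,1],[-0.3575,-0.605,0,0,1],[-0.3575,-0.605,0,0,1],[-0.3575,-0.605,0,0,1]]

```text
t: 1.92
eef_pos: [464.6, -3.8, 200.8]
tool_rot: [3.141, -0.0, 2.674]
contact_force: [-0.6, 0.3, -0.3]
grip_width: 88.1
grip_force: 0.0
```

```bash
python3 - <<'E'
from h import *
s=snap('wrist'); save(s,'w2.png'); W=cloud(s)
plan([464,-4,150])
m=(W[...,2]>20)&(W[...,2]<45)&(np.hypot(W[...,0]-464,W[...,1]+4)<40); q=W[m]
print('knob',len(q),q.mean(0),cv2.minEnclosingCircle(q[:,:2].astype(np.float32)))
P=plane(s,31)[...,:2]; g=s['pixels'].max(-1)
m=(g<60)&(np.hypot(P[...,0]-464,P[...,1]+4)<24); print('dark knob',P[m].mean(0), cv2.minEnclosingCircle(P[m].astype(np.float32)))
E
```

```text
shift m [ 0.0001 -0.0009  0.0507] from [464.5  -3.2 200.7] yaw 153.28 turn None
F [0.3 0.1 0.7] M [ 0.03 -0.01 -0.02] w 88.2 gf 0.0 t 1.9667 j6 -1.369
knob 673 [464.16804716  -5.11192744  29.6300444 ] ((464.93060302734375, -5.532517910003662), 16.248931884765625)
dark knob [463.52310871  -4.80962138] ((463.8415832519531, -4.912736892700195), 15.579937934875488)
```

View pics/w2.png

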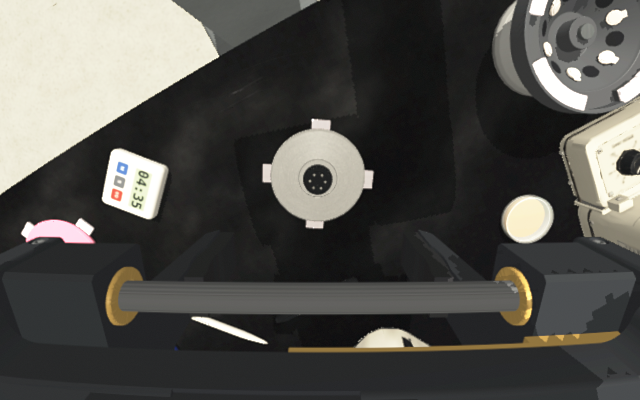

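The cover is centred at about (318,178) in this view, with its tabs nearly along the tool axes and clear room around it. I'll measure its tabs.

```bash
cat >> h.py <<'E'
def tabs(s,c0,z=4,thr=110):
    P=plane(s,z)[...,:2]; g=s['pixels'].min(-1).astype(int); c=np.array(c0,float)
    for _ in range(6):
        d=P-c; r=np.hypot(d[...,0],d[...,1]); m=((g>thr)&(r>57)&(r<68)).astype(np.uint8)
        n,L,st,_=cv2.connectedComponentsWithStats(m); ids=[i for i in range(1,n) if st[i,4]>12]
        M=np.array([P[L==i].mean(0) for i in ids]); 
        if len(ids)==4: c=c+ (M.mean(0)-c)
    a=np.degrees(np.arctan2(*(M-c).T[::-1])); print('tabs',len(ids),'c',c.round(2),'ang',a.round(1),'r',np.hypot(*(M-c).T).round(1),'n',[st[i,4] for i in ids])
    print(' dir mod90',np.degrees(np.angle(np.exp(4j*np.radians(a)).mean()))/4)
    return c
E
python3 - <<'E'
from h import *
s=snap('wrist'); c=tabs(s,(463.9,-5)); plan([463.8,-5,100],153)
P=plane(s,5)[...,:2]; g=s['pixels'].min(-1); 
E
```

```text
tabs 4 c [465.42  -5.97] ang [ 149.9 -120.5   59.5  -30.1] r [60.5 60.3 60.4 60.5] n [np.int32(134), np.int32(120), np.int32(112), np.int32(101)]
 dir mod90 -30.295634991764402
shift m [-0.0003 -0.002   0.1007] from [464.4  -3.1 200.7] yaw 153.33 turn 0.32786727345788336
F [-0.6  0.5 -0. ] M [-0.09  0.04 -0.05] w 88.5 gf 0.0 t 2.0167 j6 -1.369
```

Scaled: 0.1815 m / 0.4 = 0.4538, 0.178 m / 0.4 = 0.445.

>>> servo_tool:
  steps:
    - [[-0.005,-0.005,0.075,0,1],[-0.005,-0.005,0.15,0,1],[-0.005,-0.005,0.225,0,1],[-0.005,-0.005,0.2875,0,0.9],[-0.005,-0.005,0.3375,0,0.8],[-0.005,-0.005,0.375,0,0.7],[-0.005,-0.005,0.405,0,0.7],[-0.005,-0.005,0.43,0,0.7],[-0.005,-0.005,0.445,0,0.7],[-0.005,-0.005,0.4538,0,0.7]]

```text
t: 2.85
eef_pos: [465.2, -6.6, 18.6]
tool_rot: [-3.142, -0.001, 2.675]
contact_force: [1.3, -0.6, 0.2]
grip_width: 61.8
grip_force: 0.0
```

>>> servo_tool:
  steps:
    - [[0,0,0,0,0.7],[0,0,0,0,0.6],[0,0,0,0,0.5],[0,0,0,0,0.4],[0,0,0,0,0.3],[0,0,0,0,0.2],[0,0,0,0,0.2],[0,0,0,0,0.2],[0,0,0,0,0.2]]
  force: 40

```text
t: 3.6
eef_pos: [465.9, -7.8, 19.7]
tool_rot: [3.141, 0.001, 2.674]
contact_force: [0.1, 0.8, 5.6]
grip_width: 29.4
grip_force: 40.0
```

Scaled: -0.1 m / 0.4 = -0.25, -0.09 m / 0.4 = -0.225.

>>> servo_tool:
  steps:
    - [[0,0,-0.025,0,0.2],[0,0,-0.075,0,0.2],[0,0,-0.15,0,0.2],[0,0,-0.225,0,0.2],[0,0,-0.25,0,0.2],[0,0,-0.25,0,0.2],[0,0,-0.25,0,0.2]]

```text
t: 4.18
eef_pos: [465.3, -7.7, 118.9]
tool_rot: [-3.142, 0.0, 2.674]
contact_force: [-1.0, 0.0, -3.1]
grip_width: 30.0
grip_force: 40.0
```

```bash
python3 - <<'E'
from h import *
s=snap('wrist'); save(s,'w3.png'); o=env.get_obs(); e=o['eef_pos']
plan([442,273,180])
W=cloud(s); R=Ro.from_euler('xyz',o['tool_rot']).as_matrix()
T=(W-e)@R
for z in (-15,-12,0,5,10,15,18,20):
    m=(abs(T[...,2]-z)<1.5)&(np.hypot(T[...,0],T[...,1])<75); print(z,m.sum(), T[m].min(0).round(1) if m.any() else '',T[m].max(0).round(1) if m.any() else '')
E
```

```text
shift m [ 0.1465  0.2403 -0.0622] from [464.4  -7.5 117.8] yaw 153.19 turn None
F [ 0.4  0.3 -2.9] M [0.01 0.05 0.04] w 29.7 gf 39.99943333910778 t 4.2333 j6 -1.375
-15 225 [-10.  -29.  -16.5] [ 13.6  28.8 -13.5]
-12 2727 [-14.6 -28.6 -13.5] [ 15.6  28.6 -10.5]
0 315 [-13.9 -23.6  -1.5] [21.3 23.5  1.5]
5 3275 [-25.7 -40.4   3.5] [41.7 38.3  6.5]
10 5459 [-52.6 -53.7   8.5] [54.5 53.1 11.5]
15 1881 [-64.1 -64.3  13.5] [65.  63.9 16.5]
18 24 [  6.5 -61.2  16.6] [65.  64.4 18.3]
20 0
```

View pics/w3.png

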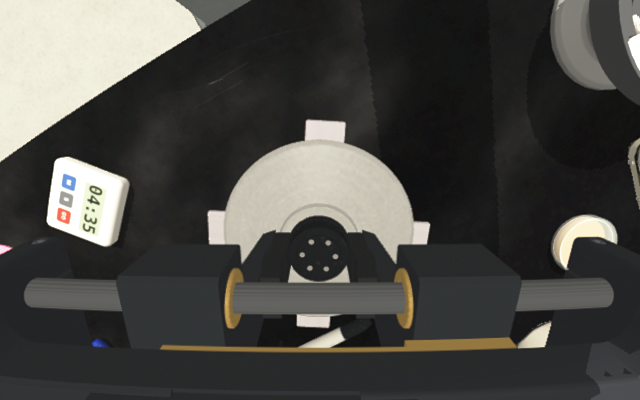

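The cover is held level, with the knob between the fingers at (318,250). Its tabs are at (326,130), (217,228) and (421,232), and the depth puts it centred on the tool within about 0.5 mm. Next I'll check the pose noise so the two measurements can be tied together.

```bash
python3 - <<'E'
from h import *
for k in range(5):
    s=snap('wrist'); o=env.get_obs(); C=-s['R'].T@s['t']; j=o['joints']
    print(o['eef_pos'].round(2),C.round(2),np.degrees(o['tool_rot'][2]).round(2), 'j yaw',np.degrees(j[0]-j[5]+np.pi/2).round(3), np.degrees(Ro.from_matrix(s['R'].T).as_euler('xyz')).round(3))
    W=cloud(s); R=Ro.from_euler('xyz',[np.pi,0,np.radians(153.2)]).as_matrix(); D=(W-C)@R  # relative to camera, tool axes
    # tab top plane points
    zt=C[2]-(118.5-15)
    P=(plane(s,118.5-14.8)-C)@R; P[...,0]+=69.1; g=s['pixels'].min(-1).astype(int); 
    m=(g>110)&(P[...,0]>57)&(abs(P[...,1])<20)&(P[...,0]<75); q=P[m]; print('  +x tab end',np.percentile(q[:,0],98).round(2),'y mean',q[:,1].mean().round(2),'wid',np.ptp(q[:,1]).round(1), 'slope',np.polyfit(q[:,0],q[:,1],1)[0].round(3))
    for sg in(-1,1):
        m=(g>110)&(P[...,1]*sg>57)&(P[...,1]*sg<72)&(abs(P[...,0])<14); q=P[m]; print('  side',sg,np.percentile(q[:,1]*sg,98).round(2),q[:,0].min().round(1),q[:,0].max().round(1))
E
```

```text
[464.06  -7.39 117.38] [402.95  23.42 264.21] 153.19 j yaw 153.191 [1.64509e+02 5.80000e-02 6.32000e+01]
  +x tab end 65.7 y mean 2.98 wid 20.8 slope -0.068
  side -1 63.42 -4.0 13.9
  side 1 62.86 -3.9 9.7
[464.02  -7.37 117.25] [402.75  23.47 263.82] 153.19 j yaw 153.193 [1.64581e+02 7.10000e-02 6.31980e+01]
  +x tab end 65.91 y mean 2.94 wid 20.8 slope -0.068
  side -1 63.28 -3.6 13.6
  side 1 62.64 -3.5 10.1
[464.13  -7.41 117.34] [402.75  23.47 263.72] 153.19 j yaw 153.191 [1.64607e+02 7.60000e-02 6.31970e+01]
  +x tab end 65.99 y mean 2.92 wid 20.8 slope -0.068
  side -1 63.25 -3.4 13.7
  side 1 62.58 -3.4 10.2
[464.34  -7.45 117.56] [402.86  23.45 263.8 ] 153.19 j yaw 153.192 [1.64603e+02 7.40000e-02 6.31970e+01]
  +x tab end 65.98 y mean 2.94 wid 20.8 slope -0.059
  side -1 63.28 -3.5 13.7
  side 1 62.62 -3.4 10.1
[464.6   -7.51 117.84] [403.02  23.41 263.99] 153.19 j yaw 153.19 [1.64581e+02 7.00000e-02 6.31970e+01]
  +x tab end 65.91 y mean 2.94 wid 20.8 slope -0.067
  side -1 63.35 -3.6 13.6
  side 1 62.71 -3.6 10.0
```

Scaled: 0.241 m / 0.4 = 0.6025, -0.025 m / 0.4 = -0.0625, -14.7 degrees / 180 = -0.0817.

>>> servo_tool:
  steps:
    - [[0.025,0.04,-0.03,0,0.2],[0.075,0.125,-0.0625,-0.0167,0.2],[0.125,0.2075,-0.0625,-0.0333,0.2],[0.175,0.29,-0.0625,-0.05,0.2],[0.225,0.3725,-0.0625,-0.0667,0.2],[0.275,0.455,-0.0625,-0.0817,0.2],[0.325,0.5375,-0.0625,-0.0817,0.2],[0.3525,0.5825,-0.0625,-0.0817,0.2],[0.3638,0.6025,-0.0625,-0.0817,0.2],[0.3638,0.6025,-0.0625,-0.0817,0.2]]

```text
t: 5.32
eef_pos: [443.6, 274.5, 143.4]
tool_rot: [-3.141, -0.001, 2.933]
contact_force: [-0.0, -0.7, -2.5]
grip_width: 29.1
grip_force: 40.0
```

Scaled: 0.03 m / 0.4 = 0.075, 0.02 m / 0.4 = 0.05.

>>> servo_tool:
  steps:
    - [[0,0,0.025,0,0.2],[0,0,0.05,0,0.2],[0,0,0.075,0,0.2],[0,0,0.075,0,0.2],[0,0,0.075,0,0.2],[0,0,0.075,0,0.2]]

```text
t: 5.82
eef_pos: [444.5, 272.3, 114.0]
tool_rot: [-3.141, -0.0, 2.929]
contact_force: [-0.0, 0.2, -2.3]
grip_width: 29.6
grip_force: 40.0
```

```bash
python3 - <<'E'
from h import *
s=snap('wrist'); save(s,'w4.png'); plan([444.2,273.3,95])
P=plane(s,86)[...,:2]; c=np.array([443,273.5])
d=P-c; a=np.degrees(np.arctan2(d[...,1],d[...,0])); g=s['pixels'].min(-1).astype(int)
i=s['pixels'][:,:,::-1][50:350,140:500]; cv2.imwrite('pics/w4c.png',cv2.resize(i,None,fx=2,fy=2,interpolation=cv2.INTER_CUBIC))
E
```

```text
shift m [0.0007 0.0006 0.0194] from [444.7 272.6 114.4] yaw 167.85 turn None
F [-1.  -0.1 -1.8] M [-0.04 -0.03  0.01] w 30.1 gf 39.99946954892948 t 5.8667 j6 -1.037
```

View pics/w4c.png

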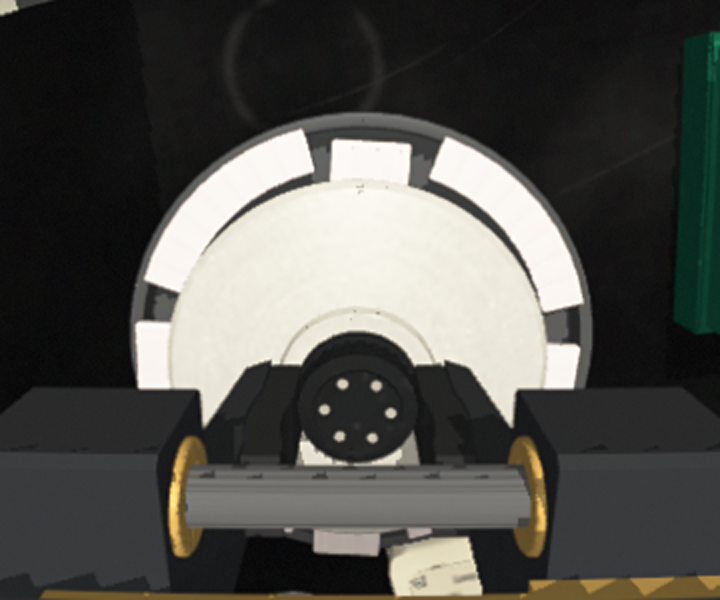

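The tab at crop (371,160) sits midway between the claws, at 20 px each side. The side tabs at (137,355) and (580,365) show a slight left offset of about 0.8 mm. I'll check the fore-aft fit by number.

```bash
python3 - <<'E'
from h import *
s=snap('wrist'); o=env.get_obs(); R=Ro.from_euler('xyz',[np.pi,0,np.radians(167.85)]).as_matrix(); e=o['eef_pos']; print(e)
W=cloud(s); T=(W-e)@R
A=(plane(s,86)-e)@R; B=(plane(s,e[2]-14.8)-e)@R
g=s['pixels'].min(-1).astype(int)
w=W[...,2]
# rim outer: pixels with depth z 80..90
m=(w>82)&(w<90)&(np.hypot(T[...,0],T[...,1])<76)&(np.hypot(T[...,0],T[...,1])>55)&(T[...,0]>0)
n=A[m]; r=np.hypot(n[:,0],n[:,1]); an=np.floor(np.degrees(np.arctan2(n[:,1],n[:,0]))/4)
k=[q for q in np.unique(an) if (an==q).sum()>8]
E=np.array([n[an==q][r[an==q].argmax()][:2] for q in k])
f=least_squares(lambda p:np.hypot(E[:,0]-p[0],E[:,1]-p[1])-p[2],[0,0,71.5],loss='soft_l1'); print('rim in tool',f.x.round(2),len(k))
f=least_squares(lambda p:np.hypot(E[:,0]-p[0],E[:,1]-p[1])-71.3,[0,0],loss='soft_l1'); print('rim r fixed',f.x.round(2))
m=(w>e[2]-18)&(w<e[2]-11)&(np.hypot(T[...,0],T[...,1])>57)&(np.hypot(T[...,0],T[...,1])<68); q=B[m]
t=q[(abs(q[:,1])<14)&(q[:,0]>0)]; print('+x tab end',np.percentile(t[:,0],98).round(2),'ymid',(t[:,1].min()+t[:,1].max())/2)
for sg in(-1,1): t=q[(q[:,1]*sg>50)]; print('side',np.percentile(t[:,1]*sg,98).round(2))
E
```

```text
[444.83442709 272.7762412  114.65085036]
rim in tool [ 1.78  0.35 71.14] 46
rim r fixed [1.57 0.35]
+x tab end 65.52 ymid 2.955391444891091
side 63.62
side 62.68
```

Scaled: 0.0165 m / 0.4 = 0.0413, 0.015 m / 0.4 = 0.0375.

>>> servo_tool:
  steps:
    - [[0,0.002,0.0075,0,0.2],[0,0.002,0.015,0,0.2],[0,0.002,0.0225,0,0.2],[0,0.002,0.0275,0,0.2],[0,0.002,0.0325,0,0.2],[0,0.002,0.0375,0,0.2],[0,0.002,0.0413,0,0.2],[0,0.002,0.0413,0,0.2]]

```text
t: 6.58
eef_pos: [444.2, 273.7, 97.3]
tool_rot: [-3.141, -0.001, 2.93]
contact_force: [-0.6, 0.1, -1.4]
grip_width: 29.6
grip_force: 40.0
```

The tabs have entered the gaps with no contact force. I'll lower the rest slowly.

Scaled: 0.0025 m / 0.4 = 0.0063, 0.002 m / 0.4 = 0.005.

>>> servo_tool:
  steps:
    - [[0,0,0.0018,0,0.2],[0,0,0.0035,0,0.2],[0,0,0.005,0,0.2],[0,0,0.0063,0,0.2],[0,0,0.0063,0,0.2]]

```text
t: 7.0
eef_pos: [444.6, 273.8, 95.7]
tool_rot: [3.142, 0.0, 2.93]
contact_force: [-2.3, -1.8, 3.4]
grip_width: 29.5
grip_force: 40.0
```

```bash
python3 - <<'E'
from h import *
plan([444,273.3,94])
E
```

```text
shift m [ 0.0005 -0.0006  0.0017] from [444.6 273.8  95.7] yaw 167.9 turn None
F [-2.3 -1.8  3.4] M [-0.11  0.31  0.01] w 29.5 gf 40.001179272076115 t 7.0 j6 -1.035
```

The cover is resting on the ledge: TCP 95.7, so underside about 76, which matches. I'll ease off slightly and turn clockwise.

Scaled: -0.0005 m / 0.4 = -0.0013, 34 degrees / 180 = 0.1889.

>>> servo_tool:
  steps:
    - [[0,0,-0.0013,0.0167,0.2],[0,0,-0.0013,0.0389,0.2],[0,0,-0.0013,0.0611,0.2],[0,0,-0.0013,0.0833,0.2],[0,0,-0.0013,0.1056,0.2],[0,0,-0.0013,0.1278,0.2],[0,0,-0.0013,0.15,0.2],[0,0,-0.0013,0.1722,0.2],[0,0,-0.0013,0.1889,0.2],[0,0,-0.0013,0.1889,0.2]]

```text
t: 7.83
eef_pos: [444.7, 273.9, 95.7]
tool_rot: [3.141, 0.0, 2.335]
contact_force: [-0.7, 0.8, -2.1]
grip_width: 29.3
grip_force: 40.0
```

```bash
python3 - <<'E'
from h import *
plan([444,273.3,94])
E
```

```text
shift m [ 0.     -0.0009  0.0017] from [444.7 273.9  95.7] yaw 133.79 turn None
F [-0.7  0.8 -2.1] M [-0.   -0.04 -0.03] w 29.3 gf 40.00036053126678 t 7.8333 j6 -0.44
```

Scaled: 12 degrees / 180 = 0.0667.

>>> servo_tool:
  steps:
    - [[0,0,0,0.0111,0.2],[0,0,0,0.0222,0.2],[0,0,0,0.0333,0.2],[0,0,0,0.0444,0.2],[0,0,0,0.0556,0.2],[0,0,0,0.0611,0.2],[0,0,0,0.0667,0.2],[0,0,0,0.0667,0.2]]

```text
t: 8.5
eef_pos: [444.6, 273.8, 95.8]
tool_rot: [3.141, 0.0, 2.128]
contact_force: [-0.1, 1.1, -1.0]
grip_width: 29.6
grip_force: 40.0
```

```bash
python3 - <<'E'
from h import *
plan([444,273.3,94])
E
```

```text
shift m [-0.0001 -0.0008  0.0018] from [444.6 273.8  95.8] yaw 121.91 turn None
F [-0.1  1.1 -1. ] M [0.05 0.   0.03] w 29.6 gf 40.00001277658157 t 8.5 j6 -0.233
```

Scaled: 2.5 degrees / 180 = 0.0139.

>>> servo_tool:
  steps:
    - [[0,0,0,0.0028,0.2],[0,0,0,0.0056,0.2],[0,0,0,0.0083,0.2],[0,0,0,0.0111,0.2],[0,0,0,0.0139,0.2],[0,0,0,0.0139,0.2]]

```text
t: 9.0
eef_pos: [444.5, 273.8, 95.7]
tool_rot: [3.142, 0.0, 2.083]
contact_force: [0.2, 0.5, -1.4]
grip_width: 29.3
grip_force: 40.0
```

```bash
python3 - <<'E'
from h import *
plan([444,273.3,94])
E
```

```text
shift m [-0.0001 -0.0007  0.0017] from [444.5 273.8  95.7] yaw 119.36 turn None
F [ 0.2  0.5 -1.4] M [0.01 0.04 0.02] w 29.3 gf 39.999718725448474 t 9.0 j6 -0.188
```

Scaled: 2 degrees / 180 = 0.0111.

>>> servo_tool:
  steps:
    - [[0,0,0,0.0028,0.2],[0,0,0,0.0056,0.2],[0,0,0,0.0083,0.2],[0,0,0,0.0111,0.2],[0,0,0,0.0111,0.2]]

```text
t: 9.42
eef_pos: [444.4, 273.7, 95.7]
tool_rot: [-3.141, 0.0, 2.049]
contact_force: [-0.5, -0.3, 0.8]
grip_width: 29.6
grip_force: 40.0
```

```bash
python3 - <<'E'
from h import *
plan([444,273.3,94])
s=snap('wrist'); save(s,'w5.png')
i=s['pixels'][:,:,::-1][50:350,140:500]; cv2.imwrite('pics/w5c.png',cv2.resize(i,None,fx=2,fy=2,interpolation=cv2.INTER_CUBIC))
E
```

```text
shift m [-0.0001 -0.0006  0.0017] from [444.4 273.7  95.7] yaw 117.37 turn None
F [-0.5 -0.3  0.8] M [-0.01  0.05  0.23] w 29.6 gf 39.999721159692854 t 9.4167 j6 -0.153
```

View pics/w5c.png

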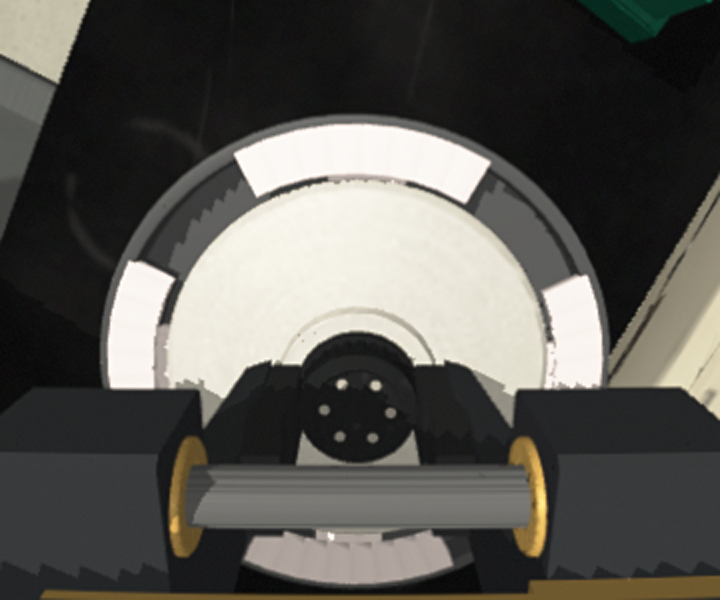

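The tabs are hidden under the claws (the visible claw spans crop 235–490, row 150) and the torque has risen to 0.23 N·m, so the stop is near. I'll press a little further to confirm.

Scaled: 1.5 degrees / 180 = 0.0083.

>>> servo_tool:
  steps:
    - [[0,0,0,0.0028,0.2],[0,0,0,0.0056,0.2],[0,0,0,0.0083,0.2],[0,0,0,0.0083,0.2]]
  force: 55

```text
t: 9.8
eef_pos: [444.4, 273.6, 95.7]
tool_rot: [-3.141, 0.0, 2.023]
contact_force: [-1.4, -1.5, 0.5]
grip_width: 29.2
grip_force: 55.0
```

```bash
python3 - <<'E'
from h import *
plan([444,273.3,94])
s=snap('wrist'); m=claws(s,(444.5,274))
E
```

```text
shift m [-0.0001 -0.0004  0.0017] from [444.4 273.6  95.7] yaw 115.89 turn None
F [-1.4 -1.5  0.5] M [-0.26  0.14  0.5 ] w 29.2 gf 54.99950054450892 t 9.8 j6 -0.127
claws n 2 centre [445.18 270.88] mid r 58.4 res 2.99 r [49.7 71.5] claw dir 24.89 gap dir -20.11
  claw 118.3 [-89.8  85.1]
  claw -65.2 [-28.6  28.4]
```

The stop is firm: 0.5 N·m. I'll ease the wind-up by 1° and lift slowly.

Scaled: -0.006 m / 0.4 = -0.015, -0.005 m / 0.4 = -0.0125, -1 degrees / 180 = -0.0056.

>>> servo_tool:
  steps:
    - [[0,0,0,-0.0056,0.2],[0,0,-0.0025,-0.0056,0.2],[0,0,-0.005,-0.0056,0.2],[0,0,-0.0075,-0.0056,0.2],[0,0,-0.01,-0.0056,0.2],[0,0,-0.0125,-0.0056,0.2],[0,0,-0.015,-0.0056,0.2],[0,0,-0.015,-0.0056,0.2]]
  force: 58

```text
t: 10.52
eef_pos: [443.9, 273.7, 101.3]
tool_rot: [-3.14, -0.0, 2.04]
contact_force: [0.5, -0.8, -12.5]
grip_width: 28.9
grip_force: 58.0
```

```bash
python3 - <<'E'
from h import *
plan([444,273.3,94])
E
```

```text
shift m [-0.0004 -0.      0.0073] from [443.9 273.7 101.3] yaw 116.89 turn None
F [  0.5  -0.8 -12.5] M [-0.1  -0.17  0.21] w 28.9 gf 57.99563382519409 t 10.5167 j6 -0.145
```

Scaled: -0.017 m / 0.4 = -0.0425, -0.015 m / 0.4 = -0.0375.

>>> servo_tool:
  steps:
    - [[0,0,-0.0025,0,0.2],[0,0,-0.0075,0,0.2],[0,0,-0.0125,0,0.2],[0,0,-0.0175,0,0.2],[0,0,-0.0225,0,0.2],[0,0,-0.0275,0,0.2],[0,0,-0.0325,0,0.2],[0,0,-0.0375,0,0.2],[0,0,-0.0425,0,0.2],[0,0,-0.0425,0,0.2]]

```text
t: 11.35
eef_pos: [444.9, 274.0, 119.4]
tool_rot: [3.14, 0.0, 2.04]
contact_force: [0.3, 1.1, -5.9]
grip_width: 29.0
grip_force: 58.0
```

```bash
python3 - <<'E'
from h import *
plan([444,273.3,94])
s=snap('wrist'); W=cloud(s)
m=(W[...,2]>95)&(W[...,2]<125)&(np.hypot(W[...,0]-444,W[...,1]-273.5)<73)&(np.hypot(W[...,0]-444,W[...,1]-273.5)>66); q=W[m]
x=np.linalg.lstsq(np.c_[q[:,:2]-[444,273.5],np.ones(len(q))],q[:,2],rcond=None)[0]; print('rim z',x[2],'tilt deg',np.degrees(x[:2]),len(q))
E
```

```text
shift m [-0.0002 -0.0011  0.0254] from [444.9 274.  119.4] yaw 116.89 turn None
F [ 0.3  1.1 -5.9] M [-0.09  0.06 -0.03] w 29.0 gf 57.99792766221799 t 11.35 j6 -0.145
rim z 107.13272374883871 tilt deg [-0.05627594 -0.4352689 ] 5391
```

The rotor is free of the pins, about 21 mm up and level within 0.5°. I'll raise it to 100 mm.

Scaled: -0.079 m / 0.4 = -0.1975, -0.078 m / 0.4 = -0.195.

>>> servo_tool:
  steps:
    - [[0,0,-0.015,0,0.2],[0,0,-0.045,0,0.2],[0,0,-0.0775,0,0.2],[0,0,-0.11,0,0.2],[0,0,-0.14,0,0.2],[0,0,-0.1675,0,0.2],[0,0,-0.185,0,0.2],[0,0,-0.195,0,0.2],[0,0,-0.1975,0,0.2],[0,0,-0.1975,0,0.2]]

```text
t: 12.23
eef_pos: [444.4, 273.7, 197.7]
tool_rot: [-3.141, 0.0, 2.04]
contact_force: [0.1, 0.1, -7.1]
grip_width: 29.1
grip_force: 58.0
```

>>> servo_tool:
  steps:
    - [[0,0,0,0,0.2],[0,0,0,0,0.2],[0,0,0,0,0.2],[0,0,0,0,0.2],[0,0,0,0,0.2],[0,0,0,0,0.2],[0,0,0,0,0.2],[0,0,0,0,0.2],[0,0,0,0,0.2],[0,0,0,0,0.2]]

```text
t: 13.07
eef_pos: [444.5, 273.8, 197.7]
tool_rot: [3.142, 0.0, 2.04]
contact_force: [0.3, 0.4, -4.8]
grip_width: 29.1
grip_force: 58.0
```

```bash
python3 - <<'E'
from h import *
plan([444,273.3,197.7])
for k in range(2):
    s=snap('wrist'); W=cloud(s); r=np.hypot(W[...,0]-444,W[...,1]-273.5)
    m=(W[...,2]>170)&(W[...,2]<205)&(r<73)&(r>66); q=W[m]
    x=np.linalg.lstsq(np.c_[q[:,:2]-[444,273.5],np.ones(len(q))],q[:,2],rcond=None)[0]; print('rim z',x[2],'tilt deg',np.degrees(x[:2]),len(q), env.get_obs()['eef_pos'])
s=snap('scene'); cv2.imwrite('pics/s2.png',cv2.resize(s['pixels'][:,:,::-1][120:280,200:420],None,fx=3,fy=3,interpolation=cv2.INTER_CUBIC))
E
```

```text
shift m [-0.0002 -0.0007  0.    ] from [444.5 273.8 197.7] yaw 116.9 turn None
F [ 0.3  0.4 -4.8] M [-0.    0.05 -0.03] w 29.1 gf 57.99800638225861 t 13.0667 j6 -0.145
rim z 185.49782143217504 tilt deg [-0.00116949 -0.42725405] 5388 [444.51553544 273.77976546 197.74483097]
rim z 185.4616270445742 tilt deg [-0.0064501  -0.40728927] 5419 [444.50186713 273.78590412 197.75908907]
```

View pics/s2.png

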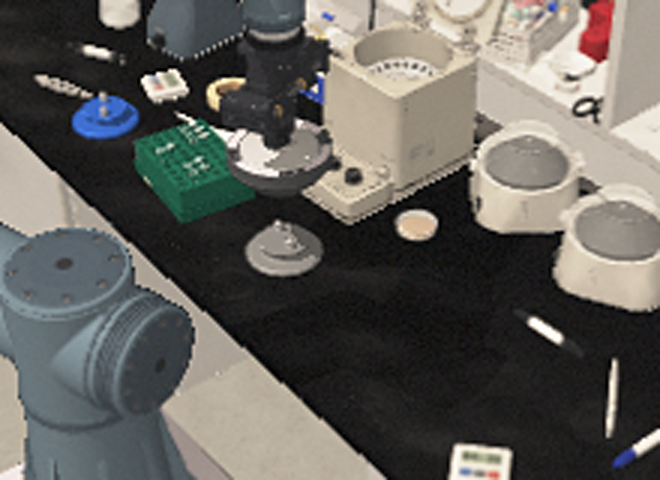

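The closed rotor hangs level at (282,160), clear above its empty stand at (284,245), and the bystanders haven't moved. The rim is at z 185.5, so it's lifted about 99.5 mm and still.

```bash
python3 -c "
from h import *
print(close_job())"
```

```text
the job is handed in; nothing more can be done
None
```

The cover is on the rotor and turned to a firm stop under the claws, and the arm is holding the rotor by its cover knob about 99.5 mm above its seat, level within about 0.5° and still; the job is handed in.

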